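Clamp a reglued sherd by cranking a cam jig into its dwell

TASK

Push the yellow lock slide out, away from the crank, as far as it goes; the crank is locked until then. Then push the red crank post round anticlockwise (seen from above) until the cam hidden in the housing sits in its flat dwell, so that the sprung jaw stays firmly clamped on the sherd by itself after you let go; leave the lock slide out. Do not touch the jaw or the sherd with the gripper and leave the bottle, tape, brush and adhesive tube where they are.

Things in the scene. Friction and masses are not known exactly. Their poses are not given: they have to be found in the camera images.
- jig: Clamping jig fixed to the table: aluminium base 12 mm thick, x -70 to 70, y -130 to 194 mm in its own frame; grey closed cam housing 106 x 118 mm, top 46 mm high. Origin at table height on the crank's vertical axis; y points along the jaw's travel, from crank to sherd and end stop; the lock slide is on the -y side; z up. Highest fixed part 58 mm (lock guide rails).
- axis (a point): Top of the crank's dark hub (28 mm diameter), on the crank's axis, 70 mm above the table. The cam, hidden below, is clamped on the shaft at an angle that differs each time: its ramp (about 0.85 rad of turning) leads to a flat dwell 0.52 rad wide, whose middle is reached at a crank angle somewhere between 1.25 and 2.95 rad anticlockwise.
- post (a point): Centre of the top of the red upright crank post: 18 mm diameter, 58 to 103 mm above the table, 60 mm from the crank axis, fixed on a flat steel arm (top 58 mm). Push it sideways in a circle round the axis. The arm's tail, 10 mm wide, reaches 62 mm to the other side of the axis (top 58 mm).
- crank (a joint): Crank angle, rad, growing anticlockwise from above, unlimited; 0 = post towards the jaw (jig +y). Starts within 0.03 of 0, locked. Felt at the post: about 1 N before the ramp, climbing to 8 to 12 N on the ramp, where it springs back if let go; in the dwell it drops to about 1 N and the crank stays where left; past the dwell it is thrown forward and the jaw opens again.
- lock (a joint): Travel of the lock slide, m: 0 = fork round the crank's tail (locked), 0.026 = fully out, against its end stop. It moves along the jig's -y axis, away from the crank, with about 1.5 N friction and stays where it is left. It starts between 0 and 0.003; the fork clears the tail at about 0.014.
- tab (a point): Middle of the top edge of the yellow upright tab on the lock slide: 36 mm wide (jig x), 8 mm thick (jig y), top 95 mm and foot 59 mm above the table. At lock = 0 it is 82 mm from the crank axis. Below, between the tab and the hub, lie only the fork and the tail (tops at 59 mm).
- jaw: The spring-backed clamping jaw with a cork face, 76 x 15 x 26 mm; origin in the middle of its cork face, 30 mm above the table, 100 mm from the crank axis when drawn back. The cam follower drives it along the jig's +y axis by up to 14 mm; it meets the sherd after about 5 mm and stands still while its spring is compressed further, up to about 6.5 N in the dwell.
- sherd: The terracotta sherd to be clamped, 94 x 69 x 14 mm, lying loose on the dark rubber bed of the jig (16 mm above the table) between the jaw and the end stop, 1 to 4 mm of play on either side; origin in the middle of its underside.
- solvent_bottle: Bystander: clear corked bottle, 54 mm diameter, 122 mm tall, standing behind the jig; origin at the centre of its foot.
- tape_roll: Bystander: roll of tape, 104 mm diameter, 25 mm high, lying flat; origin at the centre of its underside.
- brush: Bystander: thin brush, 155 mm long along its y axis, 9 mm thick, lying; origin at the centre of its underside.
- adhesive_tube: Bystander: small tube with a green cap, 80 mm long along its y axis, 18 mm wide, 12 mm high, lying; origin at the centre of its underside.

How it is judged:
By the outcome, as a careful person would: the job done as asked, in the order asked, and still so for the second after the job is handed in, with the robot touching nothing.
It also fails if it takes over 54 s, if anything falls off the work surface, if the arm or the gripper's body presses on something with over 40 N, if the wrist force passes 120 N, or if a joint passes its speed limit or range.

ROBOT

A 6-joint arm with a two-finger parallel gripper is mounted at the origin on a cart in front of the work surface, level with it; the furniture and walls round the work are solid. World frame = base frame: x ahead of the robot, y to its left, z up, the work surface at z = 0. Lengths are in m, angles in rad, forces in N, time in s.
With the tool pointing down it reaches from about 0.425 to 0.95 m from the base axis. Payload 3.5 kg.
Tool frame: the origin (TCP) lies at the very end of the fingers, on their centre line; the grasp point (between the pads) lies 19 mm behind it; z points along the fingers, y is the direction in which the jaws open and shut (so a half turn about z gives the same grasp; the last joint's range is limited). The gripper opens to 85 mm and grips with 20 to 120 N. Pads are 22 mm wide; open, the fingers measure 114 mm over their backs; the gripper's body (76 mm by 85 mm) begins 54 mm behind the grasp point. The pads swing forward as they close: fully open they stand 13 mm farther back than shut.
Start: joints at [1.027, 0.286, 1.577, -0, 1.279, -0.15], TCP at [0.259, 0.623, 0.231] pointing down, gripper open.
Joint ranges: [-2.77, 2.77], [-0.9, 2.22], [0.21, 2.48], [-1.53, 4.67], [0.24, 2.81], [-2.84, 2.84]. Speed limits (rad/s): [2.79, 2.79, 3.14, 3.14, 3.14, 3.14].

INTERFACE

Orientations are given as a unit quaternion [x, y, z, w].
In Python, from plant import get_state, vision, ctrl, cut_out gives the robot as it stands.
- The arm moves only by the tool jog_arm, never from a script. Its argument "commands" is text: rows parted by semicolons, each of 6 numbers parted by spaces: the shift along the world's x, y, z in m, then the turn, a rotation vector about the world's x, y, z in rad. A call has 1 to 20 rows; each row is the pose to reach, as a shift and turn from the pose commanded when the call began; what a row does not reach only later rows make up. A row lasts 1/8 s, in which the tool goes at most 62.5 mm and 10.7 degrees, less where a joint would pass 70% of its speed; a pose out of reach is approached as far as the arm can. A call with a gripper value outside its range is refused whole. "gripper" is the opening in per cent of the stroke, from 0 (shut) to 100 (fully open), set as the call begins (left out, the last holds). The fingers move at their own pace and stop on an object; "grip_force" is the grip in N (left out, the last holds). Time passes only in rows, so rows that repeat a pose let the fingers close. It gives the time, the measured TCP pose, the force and the opening at its end, in the units of the state.
- get_state(): the state, without advancing time (a new reading comes with each control period).
- vision.read_camera(name): name is "side" or "top" or "wrist"; returns a dict with "frame" (384x512x3 uint8, red, green, blue), "z_map" (384x512 float32, m along the optical axis (not along the pixel's ray), 0 where there is no reading), "fx", "fy", "cx", "cy" (pixels), "R" (3x3) and "t" (3): a world point X has camera coordinates R X + t. Camera axes: x right, y down, z forward; pixel columns grow to the right and rows downward; lengths in m; the calibration is good to about 2 mm. A picture is of the moment at which its call begins.
- ctrl.sign_off(): hands the job in, once; it reports no verdict.
Trained networks look in the newest picture that a camera, given by its name, has taken for a name from the list of things; names that differ only in an ending like _2 or _b are one class to them, and where a whole thing is asked for, a point or a joint stands for the part that bears it (a point fixed in the world has none). Each returns a list of dicts, best first, with "conf" (0 to 1); they miss things now and then, are a little off and sometimes report something else, mostly with a low value. They report only what shows in the picture. A call takes as long as a camera call.
- cut_out(camera, query): "pixels" (384x512 bool, what is visible of it) and "box" ([centre column, centre row, width, height] in pixels, round what is visible of it).
The state is a dict: "time": time; "qpos": joint angles; "dq": joint speeds; "joint_efforts": joint torques, N m; "eef_pos": TCP position; "tcp_rot": TCP orientation; "contact_force": force on the tool from outside, world axes, zero at the start; "wrist_torque": the same for the moment, N m; "opening": opening from 0.0 (shut) to 1.0 (fully open).
Only numpy, scipy, OpenCV 4.12 (cv2) and the standard library are available. Lean on these libraries where they do the work, as an engineer would, in place of code of your own. Each camera call takes 0.05 s, during which the arm holds its last target.

## Working session

There is one attempt and no reset: what is moved stays moved. The work goes in short steps, Python scripts to look and compute and a tool call to move; the robot and the scene stay as the last step left them, time stands still between calls to the robot, and variables do not carry over. Pictures are saved under pics/ and viewed, and the job is handed in when it is done.

Besides the shell and the picture viewer there is one more tool, called after ">>>" by a JSON object that holds its "fn" and its "kwargs". jog_arm: Moves the arm, as the interface text tells. Its arguments: {"type":"object","properties":{"commands":{"type":"string"},"gripper":{"type":"number"},"grip_force":{"type":"number"}},"required":["commands"]}

```bash
mkdir -p pics; ls; cat > h.py <<'E'
import numpy as np, cv2
from plant import get_state, vision, ctrl, cut_out
def cam(n): return vision.read_camera(n)
def world(c,u,v,z=None):
    z=c['z_map'][int(round(v)),int(round(u))] if z is None else z
    p=np.array([(u-c['cx'])/c['fx']*z,(v-c['cy'])/c['fy']*z,z])
    return np.array(c['R']).T@(p-np.array(c['t']))
def cloud(c):
    z=c['z_map'];v,u=np.indices(z.shape)
    p=np.stack([(u-c['cx'])/c['fx']*z,(v-c['cy'])/c['fy']*z,z],-1)
    return (p-np.array(c['t']))@np.array(c['R'])
def save(c,n): cv2.imwrite('pics/'+n,c['frame'][...,::-1])
E
python3 - <<'E'
from h import *
s=get_state();print(s)
for n in('top','side'):
    c=cam(n);save(c,n+'0.png');W=cloud(c)
    for q in('post','tab','axis','jig','jaw','sherd','solvent_bottle'):
        r=cut_out(n,q)
        for d in r[:2]:
            m=d['pixels']&(c['z_map']>0);P=W[m]
            if len(P)==0: continue
            hi=P[P[:,2]>np.percentile(P[:,2],98)-.004]
            print(n,q,round(d['conf'],2),np.round(d['box']),'med',np.median(P,0).round(3),'top',hi.mean(0).round(4),len(hi))
E
```

```text
pics
{'time': 0.0, 'qpos': array([ 1.02701051e+00,  2.87187874e-01,  1.57819536e+00,  3.67418577e-06,
        1.27860910e+00, -1.50008809e-01]), 'dq': array([ 1.04078586e-03, -4.42524277e-04, -8.95726108e-05,  1.09929310e-03,
       -9.75066730e-04,  2.77285965e-04]), 'joint_efforts': array([-8.98299477e-04, -4.05964887e+01, -2.92627466e+01, -2.06108748e-04,
        5.76778097e-03,  3.74026058e-06]), 'eef_pos': array([0.25861163, 0.62277188, 0.22992244]), 'tcp_rot': array([ 1.95619281e-01,  9.80679182e-01, -1.12776730e-03, -4.09576307e-04]), 'contact_force': array([-0.19876465,  0.27832961, -0.5041624 ]), 'wrist_torque': array([ 0.06280758,  0.00600362, -0.01499014]), 'opening': 1.000251574266503}
top post 0.72 [282. 213.  68.  26.] med [ 0.579 -0.012  0.059] top [0.5919 0.0386 0.103 ] 54
top tab 0.59 [318. 226.  23.  19.] med [ 0.557 -0.093  0.06 ] top [ 0.5554 -0.1007  0.0946] 60
top axis 0.67 [223. 200.  25.  42.] med [0.612 0.107 0.027] top [0.6125 0.107  0.0298] 394
top axis 0.59 [268. 215. 167. 105.] med [ 0.572 -0.007  0.043] top [ 0.5715 -0.0367  0.0937] 187
top jig 0.68 [268
[... 627 characters left out ...]
701 -0.045   0.095 ] 212
side jig 0.66 [244. 239.  79. 126.] med [ 0.57  -0.053  0.036] top [ 0.5701 -0.045   0.095 ] 212
side jaw 0.72 [244. 200.  43.  17.] med [0.626 0.11  0.027] top [0.614  0.1093 0.0291] 170
side jaw 0.56 [244. 208.  37.  12.] med [0.583 0.067 0.042] top [0.5963 0.0669 0.0444] 82
side sherd 0.63 [244. 201.  39.  16.] med [0.627 0.112 0.027] top [0.6257 0.0662 0.0431] 9
side sherd 0.62 [243. 238.  82. 124.] med [ 0.569 -0.053  0.037] top [ 0.5702 -0.0448  0.0951] 209
side solvent_bottle 0.83 [324. 212.  28.  61.] med [ 0.742 -0.037  0.064] top [ 0.7483 -0.0223  0.121 ] 70
side solvent_bottle 0.71 [243. 208.  38.  12.] med [0.587 0.067 0.042] top [0.5974 0.0662 0.0449] 90
```

```bash
python3 - <<'E'
from h import *
for n in('top','side'):
    f=cv2.imread(f'pics/{n}0.png')
    a=f[130:300,150:380] if n=='top' else f[160:320,150:380]
    cv2.imwrite(f'pics/{n}0c.png',cv2.resize(a,None,fx=3.4,fy=3.4,interpolation=cv2.INTER_CUBIC))
c=cam('top');W=cloud(c)
z=W[...,2]
f=c['frame'].astype(int)
def rep(nm,m):
    P=W[m];print(nm,m.sum(),P.mean(0).round(4))
    return P
red=(f[...,0]>120)&(f[...,1]<70)&(z>.098)&(z<.108); P=rep('post',red)
yel=(f[...,0]>120)&(f[...,2]<90)&(f[...,1]>90)&(z>.09)&(z<.1);P=rep('tab',yel)
print(P.min(0),P.max(0))
d=np.linalg.norm(W[...,:2]-[.5715,-.018],axis=-1)
hub=(z>.066)&(z<.074)&(d<.06);rep('hub',hub)
h=(z>.043)&(z<.048)&(d<.12);P=rep('housing',h);print(cv2.minAreaRect((P[:,:2]*1000).astype(np.float32)))
b=(z>.008)&(z<.014)&(d<.3);P=W[b];
E
```

```text
post 48 [0.5917 0.0383 0.1031]
tab 59 [ 0.5559 -0.1016  0.0948]
[ 0.53982153 -0.10801392  0.09069662] [ 0.57312496 -0.09532127  0.09926216]
hub 146 [ 0.5776 -0.0185  0.0692]
housing 2254 [ 0.5778 -0.0143  0.0459]
((575.2779541015625, -29.20500946044922), (218.75460815429688, 106.1796875), 75.39540100097656)
```

View pics/top0c.png

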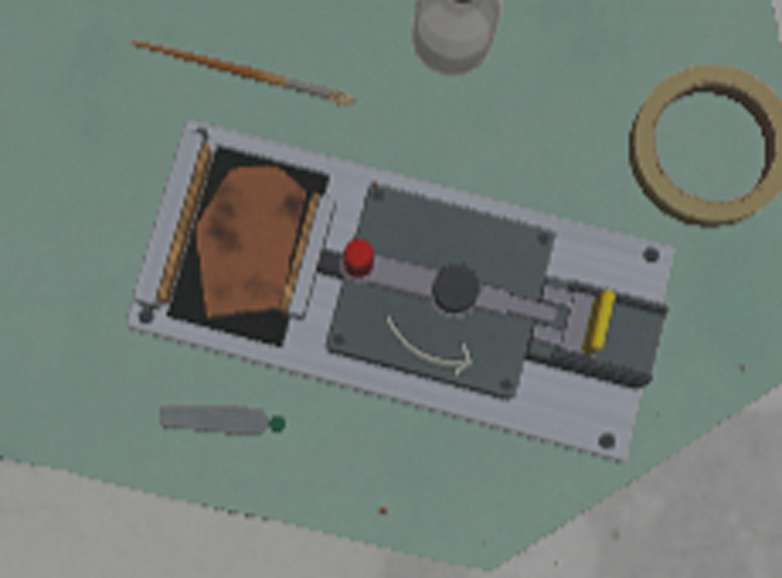

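View pics/side0c.png

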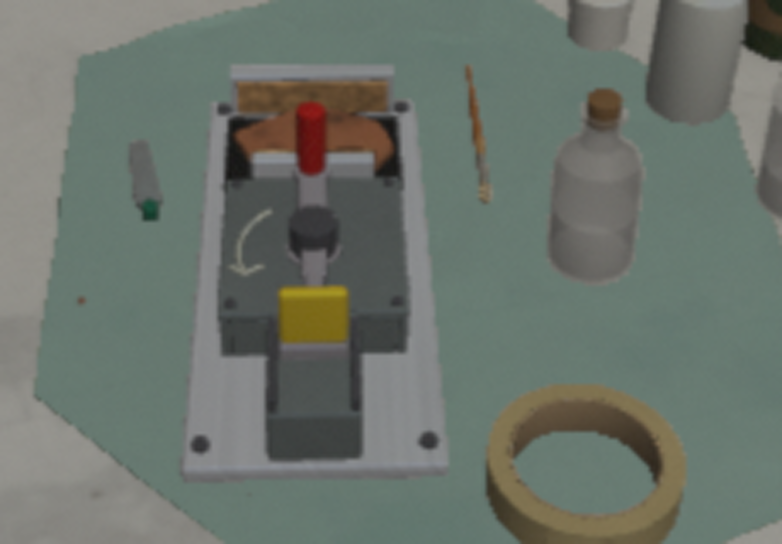

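View pics/top0.png

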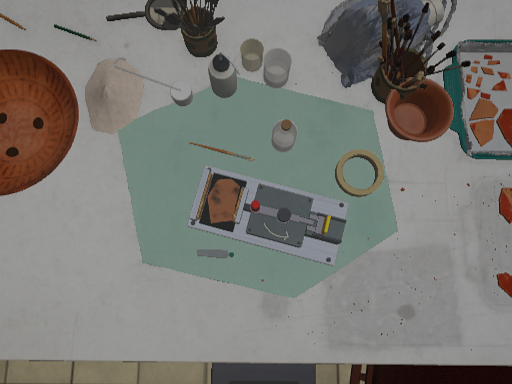

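Top view, crop coordinates: red post at (358,258), hub at (456,288), yellow tab at (600,320) and the sherd on the left. The post-to-tab distance is 144 mm (142–145 expected) and the heights match. Jig +y ≈ (0.25, 0.968) and the axis is at about (0.577, -0.019). First I'll move above the gap between hub and tab, fingers shut.

>>> {"fn": "jog_arm", "kwargs": {"commands": "0.306 -0.69 0 0 0 -1.43;0.306 -0.69 0 0 0 -1.43;0.306 -0.69 0 0 0 -1.43;0.306 -0.69 0 0 0 -1.43;0.306 -0.69 0 0 0 -1.43;0.306 -0.69 0 0 0 -1.43;0.306 -0.69 0 0 0 -1.43;0.306 -0.69 0 0 0 -1.43;0.306 -0.69 0 0 0 -1.43;0.306 -0.69 0 0 0 -1.43;0.306 -0.69 0 0 0 -1.43;0.306 -0.69 0 0 0 -1.43;0.306 -0.69 0 0 0 -1.43;0.306 -0.69 0 0 0 -1.43;0.306 -0.69 0 0 0 -1.43;0.306 -0.69 0 0 0 -1.43;0.306 -0.69 0 0 0 -1.43", "gripper": 0}}

```text
time: 2.98
eef_pos: [0.5648, -0.0657, 0.2315]
tcp_rot: [0.79, 0.613, 0.0, 0.0]
contact_force: [-0.3, -0.1, -0.2]
opening: 0.001
```

```bash
python3 - <<'E'
from h import *
c=cam('wrist');save(c,'w1.png');W=cloud(c);z=W[...,2];f=c['frame'].astype(int)
def rep(nm,m):
    P=W[m];print(nm,m.sum(),P.mean(0).round(4),P.min(0).round(4),P.max(0).round(4))
rep('post',(f[...,0]>110)&(f[...,1]<70)&(z>.098)&(z<.108))
rep('tab',(f[...,0]>110)&(f[...,2]<90)&(f[...,1]>90)&(z>.09)&(z<.1))
d=np.linalg.norm(W[...,:2]-[.577,-.019],axis=-1)
rep('hub',(z>.066)&(z<.074)&(d<.03))
E
```

```text
post 370 [0.5907 0.0386 0.1044] [0.5834 0.0311 0.1016] [0.5981 0.0461 0.1068]
tab 277 [ 0.5559 -0.1012  0.0962] [ 0.5388 -0.1077  0.0928] [ 0.5725 -0.0947  0.0984]
hub 792 [ 0.5765 -0.0194  0.0706] [ 0.5626 -0.0334  0.0666] [ 0.59   -0.006   0.0727]
```

View pics/w1.png

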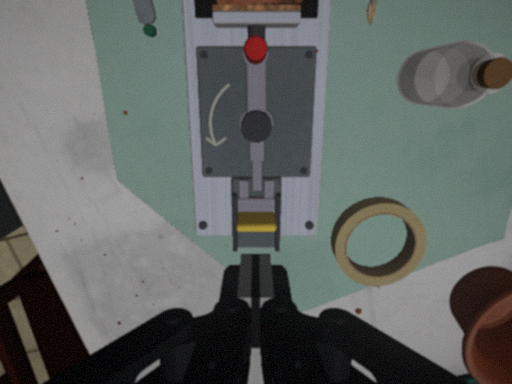

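The wrist view (post (256,48), hub (256,125), tab (256,222)) agrees with the first measurements. Descending into the gap and pushing the tab.

>>> {"fn": "jog_arm", "kwargs": {"commands": "0 0 -0.06 0 0 0;0 0 -0.12 0 0 0;0 0 -0.159 0 0 0;0 0 -0.159 0 0 0;0 0 -0.159 0 0 0;-0.0025 -0.0097 -0.159 0 0 0;-0.005 -0.0194 -0.159 0 0 0;-0.0065 -0.0252 -0.159 0 0 0;-0.008 -0.031 -0.159 0 0 0;-0.0092 -0.0358 -0.159 0 0 0;-0.0104 -0.0407 -0.159 0 0 0;-0.0104 -0.0407 -0.159 0 0 0"}}

```text
time: 4.53
eef_pos: [0.5541, -0.1078, 0.072]
tcp_rot: [0.791, 0.612, -0.001, -0.0]
contact_force: [0.1, 0.3, -0.5]
opening: 0.001
```

>>> {"fn": "jog_arm", "kwargs": {"commands": "-0.0004 -0.0015 0 0 0 0;-0.0007 -0.0029 0 0 0 0;-0.0007 -0.0029 0 0 0 0"}}

```text
time: 4.9
eef_pos: [0.5535, -0.1098, 0.0719]
tcp_rot: [0.791, 0.612, -0.0, -0.001]
contact_force: [-0.1, 3.3, -0.9]
opening: 0.001
```

>>> {"fn": "jog_arm", "kwargs": {"commands": "-0.0004 -0.0015 0 0 0 0;-0.0007 -0.0029 0 0 0 0;-0.0007 -0.0029 0 0 0 0"}}

```text
time: 5.28
eef_pos: [0.5534, -0.1099, 0.0719]
tcp_rot: [0.791, 0.612, 0.002, -0.002]
contact_force: [4.1, 11.0, 0.1]
opening: -0.001
```

Force rose to 11 N with no further motion, so the slide is at its stop. Backing off, lifting and looking.

>>> {"fn": "jog_arm", "kwargs": {"commands": "0.005 0.0194 0 0 0 0;0.005 0.0194 0.05 0 0 0;0.005 0.0194 0.1 0 0 0;0.013 0.06 0.13 0 0 0;0.026 0.11 0.13 0 0 0;0.0383 0.1513 0.13 0 0 0;0.0383 0.1513 0.13 0 0 0;0.0383 0.1513 0.13 0 0 0", "gripper": 100}}

```text
time: 6.28
eef_pos: [0.5913, 0.0379, 0.2022]
tcp_rot: [0.79, 0.613, -0.0, 0.0]
contact_force: [-0.6, -0.1, 0.3]
opening: 1.0
```

```bash
python3 - <<'E'
from h import *
c=cam('top');save(c,'t2.png');W=cloud(c);z=W[...,2];f=c['frame'].astype(int)
m=(f[...,0]>120)&(f[...,2]<90)&(f[...,1]>90)&(z>.09)&(z<.1);print(m.sum(),W[m].mean(0))
c=cam('side');save(c,'s2.png');W=cloud(c);z=W[...,2];f=c['frame'].astype(int)
m=(f[...,0]>110)&(f[...,2]<90)&(f[...,1]>90)&(z>.088)&(z<.1);print(m.sum(),W[m].mean(0))
c=cam('wrist');save(c,'w2.png')
s=get_state();print(s['time'],s['eef_pos'],s['tcp_rot'],s['qpos'],s['opening'])
E
```

```text
87 [0.62835289 0.01692382 0.09389113]
114 [ 0.55942477 -0.09947059  0.09314349]
6.425 [0.59128735 0.03698747 0.20220058] [ 7.91117900e-01  6.11663611e-01 -2.82562063e-04  1.24896961e-04] [-1.08429037e-01  1.31992499e-01  1.81206526e+00 -6.14176936e-04
  1.19776873e+00  1.46267619e-01] 0.9985976150176211
```

View pics/w2.png

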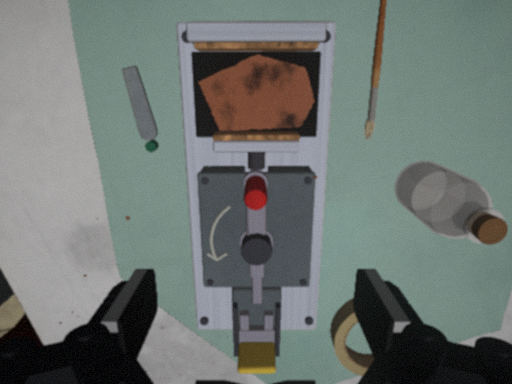

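The wrist view shows the fork clear of the tail and the tab out at (256,357); TCP at contact gives lock ≈ 26 mm. Descending astride the post and narrowing the fingers to a loose cage.

>>> {"fn": "jog_arm", "kwargs": {"commands": "0 0.0015 -0.05 0 0 0;0 0.0015 -0.1 0 0 0;0 0.0015 -0.134 0 0 0;0 0.0015 -0.134 0 0 0;0 0.0015 -0.134 0 0 0"}}

```text
time: 7.05
eef_pos: [0.5926, 0.0389, 0.07]
tcp_rot: [0.791, 0.612, 0.001, 0.001]
contact_force: [-0.2, 0.8, 0.6]
opening: 1.001
```

>>> {"fn": "jog_arm", "kwargs": {"commands": "0 0 0 0 0 0;0 0 0 0 0 0;0 0 0 0 0 0;0 0 0 0 0 0", "gripper": 30, "grip_force": 20}}

```text
time: 7.55
eef_pos: [0.5916, 0.0397, 0.0686]
tcp_rot: [0.791, 0.612, 0.0, 0.0]
contact_force: [-0.1, 0.0, -0.8]
opening: 0.3
```

```bash
cat > g.py <<'E'
import sys,numpy as np
p0=np.pi/2-.2526
def rows(a,b,st,rot=1):
    n=int(round((b-a)/st));o=[]
    for i in range(1,n+1):
        t=a+(b-a)*i/n
        o.append('%.4f %.4f 0 0 0 %.3f'%(.06*(np.cos(p0+t)-np.cos(p0+a)),.06*(np.sin(p0+t)-np.sin(p0+a)),(t-a)*rot))
    print(a,b,'\n','; '.join(o))
if __name__=='__main__':
    rows(0,.8,.05)
    for k in range(12): rows(.8+.2*k,1+.2*k,.05)
E
python3 g.py
```

```text
0 0.8 
 -0.0029 0.0007 0 0 0 0.050; -0.0059 0.0012 0 0 0 0.100; -0.0089 0.0016 0 0 0 0.150; -0.0118 0.0018 0 0 0 0.200; -0.0148 0.0019 0 0 0 0.250; -0.0178 0.0018 0 0 0 0.300; -0.0208 0.0016 0 0 0 0.350; -0.0238 0.0013 0 0 0 0.400; -0.0268 0.0007 0 0 0 0.450; -0.0297 0.0001 0 0 0 0.500; -0.0326 -0.0007 0 0 0 0.550; -0.0354 -0.0017 0 0 0 0.600; -0.0382 -0.0028 0 0 0 0.650; -0.0410 -0.0040 0 0 0 0.700; -0.0436 -0.0054 0 0 0 0.750; -0.0462 -0.0069 0 0 0 0.800
0.8 1.0 
 -0.0025 -0.0016 0 0 0 0.050; -0.0050 -0.0034 0 0 0 0.100; -0.0073 -0.0052 0 0 0 0.150; -0.0096 -0.0072 0 0 0 0.200
1.0 1.2 
 -0.0021 -0.0021 0 0 0 0.050; -0.0042 -0.0043 0 0 0 0.100; -0.0061 -0.0066 0 0 0 0.150; -0.0079 -0.0090 0 0 0 0.200
1.2000000000000002 1.4 
 -0.0017 -0.0025 0 0 0 0.050; -0.0033 -0.0050 0 0 0 0.100; -0.0047 -0.0077 0 0 0 0.150; -0.0060 -0.0104 0 0 0 0.200
1.4000000000000001 1.6 
 -0.0012 -0.0028 0 0 0 0.050; -0.0022 -0.0056 0 0 0 0.100; -0.0031 -0.0085 0 0 0 0.150; -0.0038 -0.0114 0 0 0 0.200
1.6 1.8 
 -0.0006 -0.0029 0 0 0 0.050; -0.0010 -0.0059 0 0 0 0.100; -0.0013 -0.0089 0 0 0 0.150; -0.0015 -0.0
[... 192 characters left out ...]
0 0 0.100; 0.0022 -0.0087 0 0 0 0.150; 0.0033 -0.0115 0 0 0 0.200
2.2 2.4000000000000004 
 0.0012 -0.0028 0 0 0 0.050; 0.0025 -0.0055 0 0 0 0.100; 0.0039 -0.0081 0 0 0 0.150; 0.0055 -0.0106 0 0 0 0.200
2.4000000000000004 2.6 
 0.0017 -0.0025 0 0 0 0.050; 0.0035 -0.0049 0 0 0 0.100; 0.0055 -0.0071 0 0 0 0.150; 0.0075 -0.0093 0 0 0 0.200
2.6 2.8 
 0.0022 -0.0021 0 0 0 0.050; 0.0044 -0.0041 0 0 0 0.100; 0.0068 -0.0059 0 0 0 0.150; 0.0092 -0.0077 0 0 0 0.200
2.8 3.0 
 0.0025 -0.0016 0 0 0 0.050; 0.0051 -0.0031 0 0 0 0.100; 0.0078 -0.0045 0 0 0 0.150; 0.0105 -0.0057 0 0 0 0.200
3.0 3.2 
 0.0028 -0.0011 0 0 0 0.050; 0.0056 -0.0020 0 0 0 0.100; 0.0085 -0.0028 0 0 0 0.150; 0.0115 -0.0035 0 0 0 0.200
```

>>> {"fn": "jog_arm", "kwargs": {"commands": "-0.0029 0.0007 0 0 0 0.05; -0.0059 0.0012 0 0 0 0.1; -0.0089 0.0016 0 0 0 0.15; -0.0118 0.0018 0 0 0 0.2; -0.0148 0.0019 0 0 0 0.25; -0.0178 0.0018 0 0 0 0.3; -0.0208 0.0016 0 0 0 0.35; -0.0238 0.0013 0 0 0 0.4; -0.0268 0.0007 0 0 0 0.45; -0.0297 0.0001 0 0 0 0.5; -0.0326 -0.0007 0 0 0 0.55; -0.0354 -0.0017 0 0 0 0.6; -0.0382 -0.0028 0 0 0 0.65; -0.041 -0.004 0 0 0 0.7; -0.0436 -0.0054 0 0 0 0.75; -0.0462 -0.0069 0 0 0 0.8;-0.0462 -0.0069 0 0 0 0.8"}}

```text
time: 9.68
eef_pos: [0.5457, 0.0327, 0.0686]
tcp_rot: [0.49, 0.872, 0.0, 0.001]
contact_force: [1.3, -0.6, 0.8]
opening: 0.3
```

>>> {"fn": "jog_arm", "kwargs": {"commands": "-0.0025 -0.0016 0 0 0 0.05; -0.005 -0.0034 0 0 0 0.1; -0.0073 -0.0052 0 0 0 0.15; -0.0096 -0.0072 0 0 0 0.2"}}

```text
time: 10.18
eef_pos: [0.5369, 0.0258, 0.0687]
tcp_rot: [0.4, 0.916, 0.001, 0.001]
contact_force: [4.2, 1.6, -1.5]
opening: 0.3
```

>>> {"fn": "jog_arm", "kwargs": {"commands": "-0.0021 -0.0021 0 0 0 0.05; -0.0042 -0.0043 0 0 0 0.1; -0.0061 -0.0066 0 0 0 0.15; -0.0079 -0.009 0 0 0 0.2"}}

```text
time: 10.68
eef_pos: [0.5294, 0.0174, 0.0687]
tcp_rot: [0.307, 0.952, 0.002, 0.002]
contact_force: [6.6, 4.7, -3.2]
opening: 0.3
```

>>> {"fn": "jog_arm", "kwargs": {"commands": "-0.0017 -0.0025 0 0 0 0.05; -0.0033 -0.005 0 0 0 0.1; -0.0047 -0.0077 0 0 0 0.15; -0.006 -0.0104 0 0 0 0.2"}}

```text
time: 11.18
eef_pos: [0.5252, 0.0095, 0.0687]
tcp_rot: [0.212, 0.977, 0.005, 0.004]
contact_force: [13.7, 16.0, -8.0]
opening: 0.3
```

```bash
python3 - <<'E'
from h import *
s=get_state();print(s['contact_force'],s['wrist_torque'],s['eef_pos'],s['qpos'])
a=[]
for n in('top','side','wrist'):
    c=cam(n);save(c,n+'3.png');f=c['frame'][...,::-1]
    a.append(cv2.resize(f[140:290,180:380],(800,600),interpolation=cv2.INTER_CUBIC) if n!='wrist' else f)
    cv2.imwrite(f'pics/{n}3c.png',a[-1])
s=get_state();print(s['contact_force'],s['wrist_torque'],s['eef_pos'])
E
```

```text
[13.70329355 16.0460491  -8.01164469] [ 2.1624744  -1.95050868 -0.07901484] [0.52519145 0.00951714 0.06874247] [-0.17958342  0.15247196  2.06218155  0.01148135  0.91794516 -1.33040572]
[11.34822247 12.06686311 -6.28043592] [ 1.65559015 -1.57555314 -0.03477654] [0.52480694 0.00926439 0.06869389]
```

View pics/side3c.png

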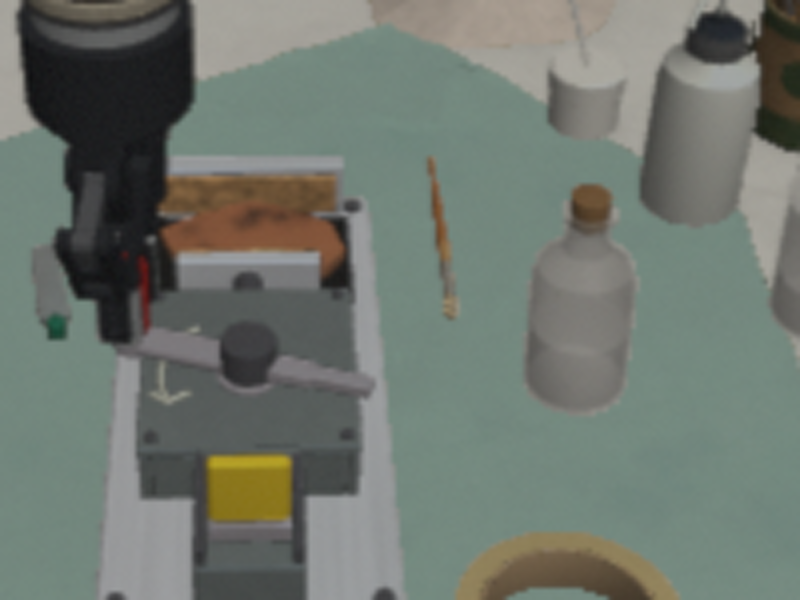

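View pics/wrist3c.png

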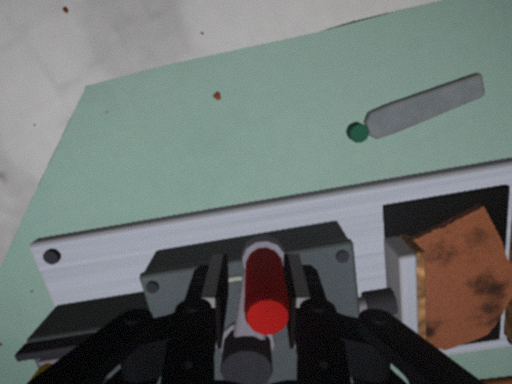

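View pics/top3c.png

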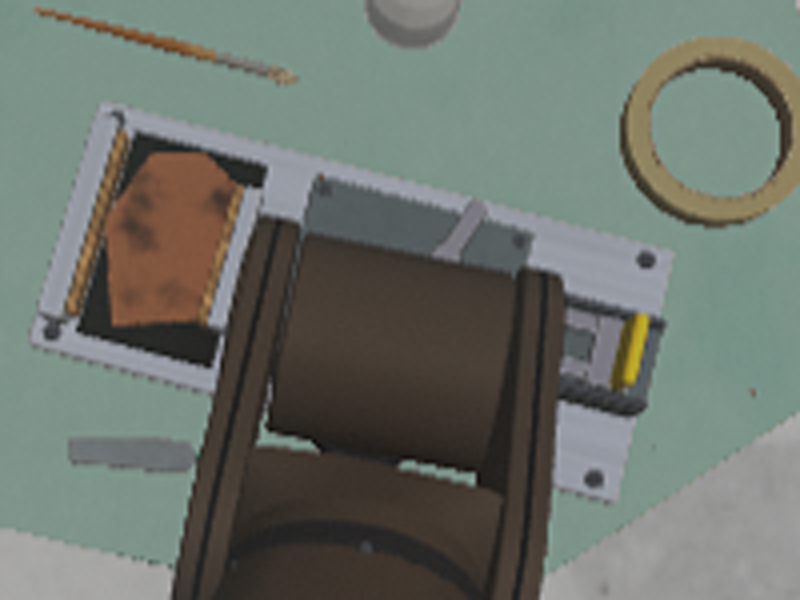

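Nothing is obstructed: the jaw is closing on the sherd and the force is the ramp, decaying when I pause. Continuing more slowly.

>>> {"fn": "jog_arm", "kwargs": {"commands": "-0.0006 -0.0014 0 0 0 0.025; -0.0012 -0.0028 0 0 0 0.05; -0.0017 -0.0042 0 0 0 0.075; -0.0022 -0.0056 0 0 0 0.1"}}

```text
time: 11.82
eef_pos: [0.5217, 0.0033, 0.0686]
tcp_rot: [0.162, 0.987, 0.003, 0.003]
contact_force: [6.2, 7.5, -3.1]
opening: 0.301
```

>>> {"fn": "jog_arm", "kwargs": {"commands": "-0.0005 -0.0015 0 0 0 0.025; -0.0009 -0.0029 0 0 0 0.05; -0.0013 -0.0044 0 0 0 0.075; -0.0016 -0.0058 0 0 0 0.1;-0.0016 -0.0058 0 0 0 0.1"}}

```text
time: 12.45
eef_pos: [0.5184, -0.0045, 0.0686]
tcp_rot: [0.112, 0.994, 0.001, 0.0]
contact_force: [1.3, 4.2, 0.4]
opening: 0.301
```

>>> {"fn": "jog_arm", "kwargs": {"commands": "-0.0003 -0.0015 0 0 0 0.025; -0.0006 -0.0029 0 0 0 0.05; -0.0008 -0.0044 0 0 0 0.075; -0.001 -0.0059 0 0 0 0.1;-0.001 -0.0059 0 0 0 0.1"}}

```text
time: 13.08
eef_pos: [0.517, -0.0109, 0.0686]
tcp_rot: [0.062, 0.998, 0.0, -0.0]
contact_force: [0.8, 4.2, 1.0]
opening: 0.3
```

>>> {"fn": "jog_arm", "kwargs": {"commands": "-0.0001 -0.0015 0 0 0 0.025; -0.0003 -0.003 0 0 0 0.05; -0.0004 -0.0045 0 0 0 0.075; -0.0005 -0.006 0 0 0 0.1;-0.0005 -0.006 0 0 0 0.1"}}

```text
time: 13.7
eef_pos: [0.5164, -0.017, 0.0685]
tcp_rot: [0.012, 1.0, 0.0, -0.0]
contact_force: [0.6, 5.5, 3.3]
opening: 0.303
```

```bash
cat > m.py <<'E'
from h import *
import sys
ax=np.array([.5768,-.0194]);p0=np.pi/2-.2526
ey=np.array([np.cos(p0),np.sin(p0)])
def th(xy):
    d=np.asarray(xy)-ax; a=np.arctan2(d[1],d[0])-p0
    return round(float(a%(2*np.pi)),3),round(float(np.hypot(*d)),4)
def run(tag):
    s=get_state();e=s['eef_pos'];print('t',s['time'],'F',s['contact_force'].round(1),'tcp th',th(e[:2]),'q6',s['qpos'][5].round(2))
    for n in('top','side','wrist'):
        c=cam(n);save(c,f'{n}{tag}.png');W=cloud(c);z=W[...,2];f=c['frame'].astype(int)
        d=np.linalg.norm(W[...,:2]-ax,axis=-1)
        red=(f[...,0]>70)&(f[...,0]>2.5*f[...,1])&(f[...,0]>2.5*f[...,2])&(z>.1)&(z<.108)&(d<.09)
        if red.sum()>5: p=W[red].mean(0);print(n,'post top',red.sum(),p.round(4),th(p[:2]))
        red=(f[...,0]>70)&(f[...,0]>2.5*f[...,1])&(f[...,0]>2.5*f[...,2])&(z>.06)&(z<.1)&(d<.09)
        if red.sum()>5: p=W[red].mean(0);print(n,'post side',red.sum(),p.round(4),th(p[:2]))
        arm=(z>.053)&(z<.063)&(d>.02)&(d<.066)&(abs(f[...,0]-f[...,2])<40)
        if arm.sum()>8:
            P=W[arm][:,:2]-ax
            if n!='wrist':
                A=np.arctan2(P[:,1],P[:,0])-p0; h,b=np.histogram(A%(2*np.pi),24,(0,2*np.pi)); i=h.argmax()
                sel=abs((A-(b[i]+.13)+np.pi)%(2*np.pi)-np.pi)<.35
                v=P[sel].mean(0);print(n,'arm/tail dir',sel.sum(),round(float((np.arctan2(v[1],v[0])-p0)%(2*np.pi)),3),'-pi:',round(float((np.arctan2(v[1],v[0])-p0-np.pi)%(2*np.pi)),3))
        # jaw: top 43mm
        r=W[...,:2]-ax; y=r@ey; x=r@np.array([ey[1],-ey[0]])
        m=(z>.0405)&(z<.047)&(abs(x)<.033)&(y>.075)&(y<.125)
        if m.sum()>10: print(n,'jaw y',m.sum(),np.percentile(y[m],[2,50,98]).round(4))
        tb=(f[...,0]>100)&(f[...,2]<.6*f[...,0])&(f[...,1]>.7*f[...,0])&(z>.09)&(z<.1)&(y<-.07)&(abs(x)<.03)
        if tb.sum()>5: print(n,'tab y',tb.sum(),y[tb].mean().round(4))
if __name__=='__main__': run(sys.argv[1])
E
python3 m.py 4
```

```text
t 13.7 F [0.6 5.5 3.3] tcp th (1.784, 0.0604) q6 -1.78
top arm/tail dir 96 4.855 -pi: 1.713
top jaw y 207 [0.0916 0.0984 0.1057]
top tab y 23 -0.1098
side arm/tail dir 115 4.797 -pi: 1.656
side jaw y 159 [0.0894 0.0955 0.106 ]
side tab y 97 -0.11
wrist post top 1265 [ 0.5152 -0.013   0.1041] (1.72, 0.0619)
wrist post side 213 [ 0.5117 -0.0195  0.0847] (1.825, 0.0651)
wrist jaw y 393 [0.0909 0.0966 0.1056]
wrist tab y 594 -0.1078
```

View pics/wrist4.png

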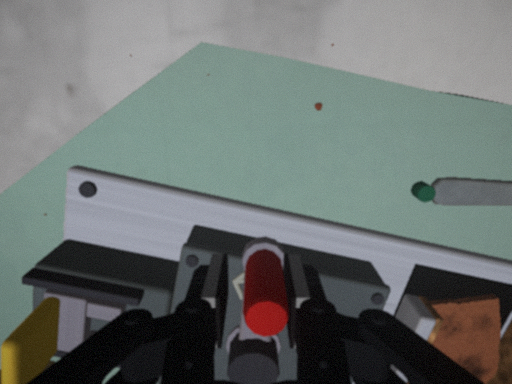

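>>> {"fn": "jog_arm", "kwargs": {"commands": "0 0 0 0 0 0;0 0 0 0 0 0"}}

```text
time: 14.1
eef_pos: [0.5164, -0.017, 0.0685]
tcp_rot: [0.012, 1.0, 0.0, -0.0]
contact_force: [0.4, 5.6, 4.0]
opening: 0.301
```

>>> {"fn": "jog_arm", "kwargs": {"commands": "0 0.0015 0 0 0 0;0 0.003 0 0 0 0;0 0.003 0 0 0 0"}}

```text
time: 14.48
eef_pos: [0.516, -0.0145, 0.0678]
tcp_rot: [0.012, 1.0, -0.0, -0.001]
contact_force: [0.3, -0.2, -0.3]
opening: 0.299
```

```bash
python3 m.py 5
```

```text
t 14.475 F [ 0.3 -0.2 -0.3] tcp th (1.743, 0.061) q6 -1.77
top arm/tail dir 102 4.848 -pi: 1.707
top jaw y 207 [0.0911 0.0981 0.1058]
top tab y 58 -0.1081
side arm/tail dir 115 4.789 -pi: 1.648
side jaw y 157 [0.0893 0.0945 0.1069]
side tab y 98 -0.11
wrist post top 1255 [ 0.5153 -0.0127  0.1041] (1.715, 0.0619)
wrist post side 186 [ 0.5119 -0.0194  0.0851] (1.823, 0.0649)
wrist jaw y 309 [0.091  0.0976 0.1057]
wrist tab y 366 -0.1067
```

Backing off 2.5 mm, the force vanished and the post stayed at about 1.71 rad, which suggests the dwell. I'll nudge slightly further and recheck the force with it moving and released.

>>> {"fn": "jog_arm", "kwargs": {"commands": "0 -0.0015 0 0 0 0;0 -0.003 0 0 0 0.01;0 -0.0045 0 0 0 0.03;0.0001 -0.006 0 0 0 0.05"}}

```text
time: 15.12
eef_pos: [0.5165, -0.019, 0.0683]
tcp_rot: [-0.013, 1.0, 0.001, -0.0]
contact_force: [0.2, 5.9, 0.4]
opening: 0.299
```

>>> {"fn": "jog_arm", "kwargs": {"commands": "0.0001 -0.0015 0 0 0 0.025"}}

```text
time: 15.25
eef_pos: [0.5166, -0.0201, 0.0683]
tcp_rot: [-0.026, 1.0, 0.002, -0.0]
contact_force: [0.4, 7.2, 2.3]
opening: 0.298
```

>>> {"fn": "jog_arm", "kwargs": {"commands": "0 0.0015 0 0 0 0;0 0.0035 0 0 0 0;0 0.0035 0 0 0 0"}}

```text
time: 15.62
eef_pos: [0.5167, -0.0183, 0.0683]
tcp_rot: [-0.026, 1.0, -0.0, 0.0]
contact_force: [-0.0, -0.3, 0.5]
opening: 0.298
```

```bash
python3 m.py 6
```

```text
t 15.625 F [-0.  -0.3  0.5] tcp th (1.806, 0.0601) q6 -1.85
top arm/tail dir 94 4.905 -pi: 1.763
top jaw y 207 [0.0914 0.098  0.1057]
top tab y 17 -0.1097
side arm/tail dir 116 4.849 -pi: 1.707
side jaw y 159 [0.0891 0.0947 0.1065]
side tab y 95 -0.11
wrist post top 1274 [ 0.5149 -0.0163  0.1041] (1.773, 0.062)
wrist post side 265 [ 0.5116 -0.0228  0.0843] (1.875, 0.0653)
wrist jaw y 110 [0.0908 0.0976 0.1055]
wrist tab y 568 -0.1067
```

Released again, the post stays at about 1.75 rad with neither finger touching it and the jaw on the sherd. Opening, lifting clear and checking that it holds unaided.

>>> {"fn": "jog_arm", "kwargs": {"commands": "0 0 0 0 0 0;0 0 0 0 0 0;0 0 0 0 0 0;0 0 0 0 0 0;0 0 0.05 0 0 0;0 0 0.1 0 0 0;0 0 0.15 0 0 0;-0.03 -0.05 0.2 0 0 0;-0.06 -0.1 0.2 0 0 0;-0.06 -0.16 0.2 0 0 0;-0.06 -0.2 0.2 0 0 0;-0.06 -0.24 0.2 0 0 0;-0.06 -0.24 0.2 0 0 0;-0.06 -0.24 0.2 0 0 0;-0.06 -0.24 0.2 0 0 0", "gripper": 100}}

```text
time: 17.65
eef_pos: [0.4568, -0.257, 0.2683]
tcp_rot: [-0.026, 1.0, 0.0, -0.0]
contact_force: [-0.3, 0.4, 1.1]
opening: 0.995
```

```bash
python3 m.py 7; python3 - <<'E'
import cv2
f=cv2.imread('pics/top7.png')[140:290,180:380]
cv2.imwrite('pics/top7c.png',cv2.resize(f,(800,600),interpolation=cv2.INTER_CUBIC))
E
```

```text
t 17.65 F [-0.3  0.4  1.1] tcp th (2.926, 0.2662) q6 -2.33
top post top 53 [ 0.5171 -0.0157  0.1031] (1.762, 0.0598)
top arm/tail dir 116 4.905 -pi: 1.763
top jaw y 204 [0.0914 0.0979 0.106 ]
top tab y 61 -0.1079
side arm/tail dir 118 4.849 -pi: 1.708
side jaw y 159 [0.0895 0.0945 0.1059]
side tab y 91 -0.1099
wrist post top 187 [ 0.5156 -0.0171  0.1043] (1.785, 0.0613)
wrist jaw y 220 [0.0807 0.0927 0.1049]
wrist tab y 104 -0.1092
```

View pics/top7c.png

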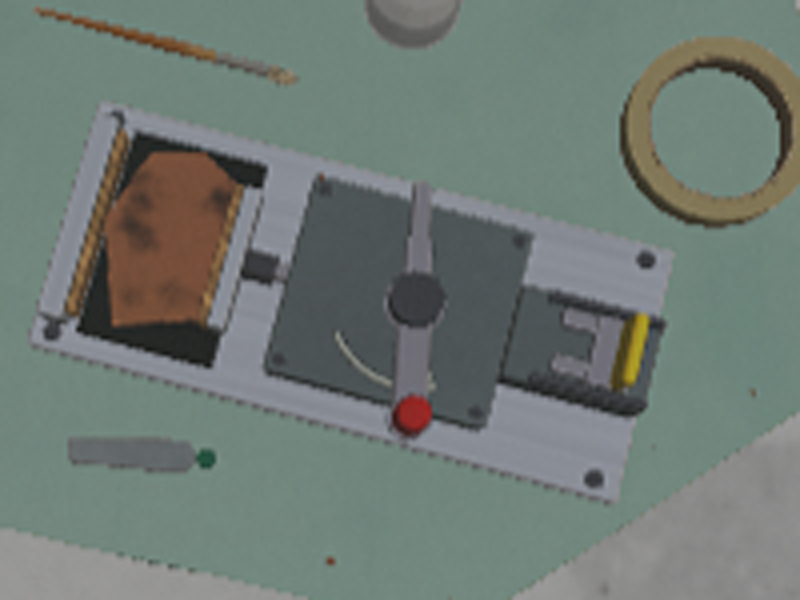

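```bash
python3 - <<'E'
from h import *
print(ctrl.sign_off()); print(get_state()['time'])
E
```

```text
the job is handed in; nothing more can be done
None
the job is handed in; nothing more can be done
```

The lock slide is fully out, and the crank sits in what I judge to be the cam's flat dwell, with the jaw clamped on the sherd. I handed the job in at about 18 s of the 54 s allowed.

- **Lock:** I pushed the yellow tab out with shut fingers until it stopped moving and the force rose to about 11 N. The cameras put the tab 107–110 mm from the axis, against 108 mm expected when fully out, and it stayed there.
- **Crank:** I pushed the red post round with the fingers loosely either side of it. The force peaked at about 20 N near 1.3 rad, then fell.
- **After letting go:** the post stayed at about 1.71 rad and again at about 1.76 rad when I backed off. It was still at 1.76 rad about 1.5 s after I opened the gripper and lifted away.
- **Jaw and bystanders:** the jaw had moved forward about 6 mm and stood on the sherd. The tape and the tube show no shift in the top view, and I never worked near the bottle or brush.

**What disagreed:** pushing the crank inside the dwell took 4–7 N instead of the stated 1 N, and the ramp peak was above the stated 8–12 N. I read it as the dwell because the crank stayed put at two angles when released. I did not push on to find the dwell's far edge. From the angle where the force dropped, I estimate at least 0.1 rad of margin on each side.

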